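# Transfer the optics to the empty rack in reverse order

## Task

Four optical parts stand in a row in the loading rack, the full one. Move them all to the other, empty rack in the reverse order as seen from the robot: the leftmost part goes into the rightmost place, the next one beside it, and so on to the rightmost part, which goes into the leftmost place; set each one upright in the middle of its place and let go. Leave the dropper bottle standing where it is.

Things in the scene. Friction and masses are not known exactly. Their poses are not given: they have to be found in the camera images.
- target_rack: Fixed empty rack, aluminium, 70 mm deep (x, away from the robot), 220 mm long (y, to the robot's left). Four places in a row: centres at x = 0, y = +82.5, +27.5, -27.5, -82.5 mm. Walls and dividers 3 mm thick, tops 12 mm above the table; floor 5 mm above it; a place is 64 x 52 mm inside. Origin: middle of its underside, on the table. Left or right of the loading rack, turned up to 9 degrees.
- pocket_lens_tube: Fixed, one of four identical single pockets forming the loading rack, the one where the lens tube stands at the start; its place in the row varies. Aluminium, 70 mm deep (x, away from the robot), 55 mm along the row (y, to the left), walls 3 mm thick, tops 12 mm above the table, floor 5 mm above it. Origin: middle of its underside, on the table.
- pocket_cap: Fixed, one of four identical single pockets forming the loading rack, the one where the cap stands at the start; its place in the row varies. Aluminium, 70 mm deep (x, away from the robot), 55 mm along the row (y, to the left), walls 3 mm thick, tops 12 mm above the table, floor 5 mm above it. Origin: middle of its underside, on the table.
- pocket_post: Fixed, one of four identical single pockets forming the loading rack, the one where the post stands at the start; its place in the row varies. Aluminium, 70 mm deep (x, away from the robot), 55 mm along the row (y, to the left), walls 3 mm thick, tops 12 mm above the table, floor 5 mm above it. Origin: middle of its underside, on the table.
- pocket_mirror_mount: Fixed, one of four identical single pockets forming the loading rack, the one where the mirror mount stands at the start; its place in the row varies. Aluminium, 70 mm deep (x, away from the robot), 55 mm along the row (y, to the left), walls 3 mm thick, tops 12 mm above the table, floor 5 mm above it. Origin: middle of its underside, on the table.
- lens_tube: Loose black lens tube, an open cylinder 30 mm across and 30 mm high. Stands upright at the start; origin: middle of its underside, z up.
- cap: Loose black port cap, stepped round, 33 mm across and 35 mm high. Stands upright at the start; origin: middle of its underside, z up.
- post: Loose slim steel optical post, 13 mm across and 53 mm high with the black stud on its top. Stands upright at the start; origin: middle of its underside, z up.
- mirror_mount: Loose black kinematic mirror mount: two upright plates, 46 mm wide (its x) and 46 mm high, which together fill y = 0 to +16 mm; three white knobs stick out behind them to y = -22 mm. Grasp it by the side edges of the plates (46 mm, along its x) at y = +8 mm. Its x is within 7 degrees of the pocket's x. Stands upright at the start; origin: middle of its underside, z up.
- dropper: Loose amber dropper bottle with a black bulb, 33 mm across and 102 mm high, standing on the table left of the racks; a bystander. Fixed obstacles: a spectrometer behind it, 240 mm high (front at world x = 0.47 m, y = 0.10 to 0.47 m), and a screen behind the right rack, 430 mm high (x = 0.58 m and beyond, y = -0.08 to -0.62 m). Stands upright at the start; origin: middle of its underside, z up.
Mind the look-alikes: they are no part of the job. Leave any green look-alike of the cap alone.

How it is judged:
At the end, for the whole second after the job is handed in: Each part stands upright (within 0.15 rad) and at rest on the floor of its place in the target rack, its axis within 15 mm of the middle of the place both along and across the row, and the order from left to right is the reverse of the one in which the parts stood in the loading rack (((y of each of pocket_cap, pocket_post, pocket_mirror_mount in the frame of pocket_lens_tube below 0 m and y of lens_tube in the frame of target_rack between -0.0975 and -0.0675 m) or (y of pocket_cap in the frame of pocket_lens_tube above 0 m and y of each of pocket_post, pocket_mirror_mount in the frame of pocket_lens_tube below 0 m and y of lens_tube in the frame of target_rack between -0.0425 and -0.0125 m) or (y of each of pocket_cap, pocket_mirror_mount in the frame of pocket_lens_tube below 0 m and y of pocket_post in the frame of pocket_lens_tube above 0 m and y of lens_tube in the frame of target_rack between -0.0425 and -0.0125 m) or (y of each of pocket_cap, pocket_post in the frame of pocket_lens_tube below 0 m and y of pocket_mirror_mount in the frame of pocket_lens_tube above 0 m and y of lens_tube in the frame of target_rack between -0.0425 and -0.0125 m) or (y of each of pocket_cap, pocket_post in the frame of pocket_lens_tube above 0 m and y of pocket_mirror_mount in the frame of pocket_lens_tube below 0 m and y of lens_tube in the frame of target_rack between 0.0125 and 0.0425 m) or (y of each of pocket_cap, pocket_mirror_mount in the frame of pocket_lens_tube above 0 m and y of pocket_post in the frame of pocket_lens_tube below 0 m and y of lens_tube in the frame of target_rack between 0.0125 and 0.0425 m) or (y of pocket_cap in the frame of pocket_lens_tube below 0 m and y of each of pocket_post, pocket_mirror_mount in the frame of pocket_lens_tube above 0 m and y of lens_tube in the frame of target_rack between 0.0125 and 0.0425 m) or (y of each of pocket_cap, pocket_post, pocket_mirror_mount in the frame of pocket_lens_tube above 0 m and y of lens_tube in the frame of target_rack between 0.0675 and 0.0975 m)) and x of lens_tube in the frame of target_rack between -0.015 and 0.015 m and z of lens_tube in the frame of target_rack between 0 and 0.009 m and angle between each of lens_tube, cap, post, mirror_mount's own z axis and vertical below 0.15 rad and linear speed of each of lens_tube, cap, post, mirror_mount below 0.02 m/s and ((y of each of pocket_lens_tube, pocket_post, pocket_mirror_mount in the frame of pocket_cap below 0 m and y of cap in the frame of target_rack between -0.0975 and -0.0675 m) or (y of pocket_lens_tube in the frame of pocket_cap above 0 m and y of each of pocket_post, pocket_mirror_mount in the frame of pocket_cap below 0 m and y of cap in the frame of target_rack between -0.0425 and -0.0125 m) or (y of each of pocket_lens_tube, pocket_mirror_mount in the frame of pocket_cap below 0 m and y of pocket_post in the frame of pocket_cap above 0 m and y of cap in the frame of target_rack between -0.0425 and -0.0125 m) or (y of each of pocket_lens_tube, pocket_post in the frame of pocket_cap below 0 m and y of pocket_mirror_mount in the frame of pocket_cap above 0 m and y of cap in the frame of target_rack between -0.0425 and -0.0125 m) or (y of each of pocket_lens_tube, pocket_post in the frame of pocket_cap above 0 m and y of pocket_mirror_mount in the frame of pocket_cap below 0 m and y of cap in the frame of target_rack between 0.0125 and 0.0425 m) or (y of each of pocket_lens_tube, pocket_mirror_mount in the frame of pocket_cap above 0 m and y of pocket_post in the frame of pocket_cap below 0 m and y of cap in the frame of target_rack between 0.0125 and 0.0425 m) or (y of pocket_lens_tube in the frame of pocket_cap below 0 m and y of each of pocket_post, pocket_mirror_mount in the frame of pocket_cap above 0 m and y of cap in the frame of target_rack between 0.0125 and 0.0425 m) or (y of each of pocket_lens_tube, pocket_post, pocket_mirror_mount in the frame of pocket_cap above 0 m and y of cap in the frame of target_rack between 0.0675 and 0.0975 m)) and x of cap in the frame of target_rack between -0.015 and 0.015 m and z of cap in the frame of target_rack between 0 and 0.009 m and ((y of each of pocket_lens_tube, pocket_cap, pocket_mirror_mount in the frame of pocket_post below 0 m and y of post in the frame of target_rack between -0.0975 and -0.0675 m) or (y of pocket_lens_tube in the frame of pocket_post above 0 m and y of each of pocket_cap, pocket_mirror_mount in the frame of pocket_post below 0 m and y of post in the frame of target_rack between -0.0425 and -0.0125 m) or (y of each of pocket_lens_tube, pocket_mirror_mount in the frame of pocket_post below 0 m and y of pocket_cap in the frame of pocket_post above 0 m and y of post in the frame of target_rack between -0.0425 and -0.0125 m) or (y of each of pocket_lens_tube, pocket_cap in the frame of pocket_post below 0 m and y of pocket_mirror_mount in the frame of pocket_post above 0 m and y of post in the frame of target_rack between -0.0425 and -0.0125 m) or (y of each of pocket_lens_tube, pocket_cap in the frame of pocket_post above 0 m and y of pocket_mirror_mount in the frame of pocket_post below 0 m and y of post in the frame of target_rack between 0.0125 and 0.0425 m) or (y of each of pocket_lens_tube, pocket_mirror_mount in the frame of pocket_post above 0 m and y of pocket_cap in the frame of pocket_post below 0 m and y of post in the frame of target_rack between 0.0125 and 0.0425 m) or (y of pocket_lens_tube in the frame of pocket_post below 0 m and y of each of pocket_cap, pocket_mirror_mount in the frame of pocket_post above 0 m and y of post in the frame of target_rack between 0.0125 and 0.0425 m) or (y of each of pocket_lens_tube, pocket_cap, pocket_mirror_mount in the frame of pocket_post above 0 m and y of post in the frame of target_rack between 0.0675 and 0.0975 m)) and x of post in the frame of target_rack between -0.015 and 0.015 m and z of post in the frame of target_rack between 0 and 0.009 m and ((y of each of pocket_lens_tube, pocket_cap, pocket_post in the frame of pocket_mirror_mount below 0 m and y of mirror_mount in the frame of target_rack between -0.0975 and -0.0675 m) or (y of pocket_lens_tube in the frame of pocket_mirror_mount above 0 m and y of each of pocket_cap, pocket_post in the frame of pocket_mirror_mount below 0 m and y of mirror_mount in the frame of target_rack between -0.0425 and -0.0125 m) or (y of each of pocket_lens_tube, pocket_post in the frame of pocket_mirror_mount below 0 m and y of pocket_cap in the frame of pocket_mirror_mount above 0 m and y of mirror_mount in the frame of target_rack between -0.0425 and -0.0125 m) or (y of each of pocket_lens_tube, pocket_cap in the frame of pocket_mirror_mount below 0 m and y of pocket_post in the frame of pocket_mirror_mount above 0 m and y of mirror_mount in the frame of target_rack between -0.0425 and -0.0125 m) or (y of each of pocket_lens_tube, pocket_cap in the frame of pocket_mirror_mount above 0 m and y of pocket_post in the frame of pocket_mirror_mount below 0 m and y of mirror_mount in the frame of target_rack between 0.0125 and 0.0425 m) or (y of each of pocket_lens_tube, pocket_post in the frame of pocket_mirror_mount above 0 m and y of pocket_cap in the frame of pocket_mirror_mount below 0 m and y of mirror_mount in the frame of target_rack between 0.0125 and 0.0425 m) or (y of pocket_lens_tube in the frame of pocket_mirror_mount below 0 m and y of each of pocket_cap, pocket_post in the frame of pocket_mirror_mount above 0 m and y of mirror_mount in the frame of target_rack between 0.0125 and 0.0425 m) or (y of each of pocket_lens_tube, pocket_cap, pocket_post in the frame of pocket_mirror_mount above 0 m and y of mirror_mount in the frame of target_rack between 0.0675 and 0.0975 m)) and x of mirror_mount in the frame of target_rack between -0.015 and 0.015 m and z of mirror_mount in the frame of target_rack between 0 and 0.009 m); the robot touches nothing.
It fails at once if the dropper bottle is shifted by more than 40 mm or tipped (distance of dropper from where it was at the start of the episode above 0.04 m or angle between dropper's own z axis and vertical above 0.4 rad).
It also fails if it takes over 99 s, if anything falls off the work surface, if the arm or the gripper's body presses on something with over 40 N, if the wrist force passes 120 N, or if a joint passes its speed limit or range.

## Robot

A 7-joint arm with a two-finger parallel gripper is mounted at the origin on a cart in front of the work surface, level with it; the furniture and walls round the work are solid. World frame = base frame: x ahead of the robot, y to its left, z up, the work surface at z = 0. Lengths are in m, angles in rad, forces in N, time in s.
With the tool pointing down it reaches from about 0.35 to 0.9 m from the base axis. Payload 7.2 kg.
Tool frame: the origin (TCP) lies midway between the tips of the shut fingers; the grasp point (between the pads) lies 19 mm behind it (tcp_to_grasp is the z of the grasp point in the tool frame, in m); z points along the fingers, y is the line along which they close (so a half turn about z gives the same grasp; the last joint's range is limited). The gripper opens to 85 mm and grips with 20 to 120 N. Pads are 22 mm wide; open, the fingers measure 114 mm over their backs; the gripper's body (76 mm by 85 mm) begins 54 mm behind the grasp point. The pads swing forward as they close: fully open they stand 13 mm farther back than shut.
Start: joints at [1.224, 0.411, -0.013, 1.596, 0.006, 1.134, -0.082], TCP at [0.172, -0.601, 0.204] pointing down, gripper open.
Joint ranges: [-2.95, 2.95], [-0.29, 1.99], [-1.47, 1.44], [0.14, 2.54], [-1.03, 4.17], [0.13, 1.85], [-2.86, 2.86]. Speed limits (rad/s): [2.39, 2.39, 3.01, 3.01, 3.14, 3.14, 3.14].

## Interface

Orientations are given as a unit quaternion [x, y, z, w].
In Python, from rig import * gives the robot as it stands.
- The arm moves only by the tool arm_command, never from a script. Its argument "series" is a list of rows, each an object with "xyz": the shift along the world's x, y, z in m, a list of three; "rotation": the turn, a rotation vector about the world's x, y, z in rad, a list of three; "claw": the opening, from 0 (shut) to 1 (fully open). A call has 1 to 8 rows; each row shifts and turns the commanded pose from where the row before left it; what a row does not reach is not made up. A row lasts 1/8 s, in which the tool goes at most 62.5 mm and 10.7 degrees, less where a joint would pass 70% of its speed; a pose out of reach is approached as far as the arm can. A call with a gripper value outside its range is refused whole. The fingers move at their own pace and stop on an object; "force" is the grip in N (left out, the last holds). Time passes only in rows, so rows that do not move let the fingers close. It gives the time, the measured TCP pose, the force, the opening and the grip force at its end, in the units of the state.
- state(): the state, without advancing time (a new reading comes with each control period).
- grab_frame(name): name is "scene" or "top" or "wrist"; returns the picture (384x512x3 uint8, red, green, blue); there is no depth.
- calibration(name): a dict with "fovy" (degrees; the focal length in pixels is half the picture's height over the tangent of half this angle, whatever the lens; pixels are square), "cx", "cy" (the principal point, pixels), "R" (3x3) and "t" (3): a world point X has camera coordinates R X + t. Camera axes: x right, y down, z forward; pixel columns grow to the right and rows downward; lengths in m; the calibration is good to about 2 mm. A picture is of the moment at which its call begins: read the wrist's pose just before it. calibration takes no time and is no camera call; for the wrist camera it gives the pose at the moment of the call.
- hand_in(): hands the job in; it is judged then, once.
The state is a dict: "clock": time; "q": joint angles; "dq": joint speeds; "joint_torque": joint torques, N m; "tool_pos": TCP position; "tool_rot": TCP orientation; "contact_force": force on the tool from outside, world axes, zero at the start; "torque": the same for the moment, N m; "opening": finger opening in m; "finger_force": force on a finger pad.
Only numpy, scipy, OpenCV 4.12 (cv2) and the standard library are available. Lean on these libraries where they do the work, as an engineer would, in place of code of your own. Each camera call takes 0.05 s, during which the arm holds its last target. There are 200 camera calls.

## Working session

There is one attempt and no reset: what is moved stays moved. The work goes in short steps, Python scripts to look and compute and a tool call to move; the robot and the scene stay as the last step left them, time stands still between calls to the robot, and variables do not carry over. Pictures are saved under pics/ and viewed, at most 14 in all, crops included, and the job is handed in when it is done.

Besides the shell and the picture viewer there is one more tool, called after "Call:" as name(argument=value, ...) on one line, values as JSON. arm_command: Moves the arm, as the interface text tells. Its arguments: {"type":"object","properties":{"series":{"type":"array","items":{"type":"object","properties":{"xyz":{"type":"array","items":{"type":"number"}},"rotation":{"type":"array","items":{"type":"number"}},"claw":{"type":"number"}}}},"force":{"type":"number"}},"required":["series"]}

```bash
mkdir -p pics; ls; python3 - <<'E'
from rig import *
import cv2
for n in ("scene","top"):
    im=grab_frame(n); c=calibration(n); print(n,c)
    cv2.imwrite(f"pics/{n}0.png",cv2.resize(im[:,:,::-1],(800,600),interpolation=cv2.INTER_CUBIC))
    cv2.imwrite(f"pics/{n}0raw.png",im[:,:,::-1])
s=state();print(s)
E
```

```text
pics
scene {'fovy': 57.794707384630854, 'cx': 254.9388753177997, 'cy': 189.87934256367376, 'R': array([[ 0.62378279, -0.78157834,  0.00550657],
       [-0.4652939 , -0.37699651, -0.80085905],
       [ 0.62801005,  0.49699992, -0.59882757]]), 't': array([-0.4369861 ,  0.24593881,  0.57872529])}
top {'fovy': 57.649692533008555, 'cx': 255.8987342786473, 'cy': 197.9542637828991, 'R': array([[ 0.00159211, -0.99952434,  0.03079864],
       [-0.99825744, -0.00340533, -0.05891077],
       [ 0.05898763, -0.03065118, -0.99778804]]), 't': array([-0.12392632,  0.54298601,  1.12364489])}
{'clock': 0.1, 'q': array([ 1.22379718,  0.41182111, -0.01268944,  1.59697802,  0.00556402,
        1.13431075, -0.08219879]), 'dq': array([-0.00097082, -0.00230644, -0.00203325, -0.0030368 , -0.00142339,
        0.00173578,  0.00219854]), 'joint_torque': array([ 2.86225339e-03, -6.01823759e+01,  6.84289187e-01, -3.00091517e+01,
        1.40693973e-02,  6.40093334e-03, -3.79042990e-05]), 'tool_pos': array([ 0.17182168, -0.60039769,  0.20352933]), 'tool_rot': array([ 9.90300055e-01,  1.38943339e-01, -1.43146610e-04, -7.27149590e-04]), 'contact_force': array([-0.81926696,  0.11734531,  0.21005027]), 'torque': array([-0.00155618, -0.01067406,  0.0369213 ]), 'finger_force': 0.0, 'opening': 0.08555740086068483}
```

View pics/scene0.png

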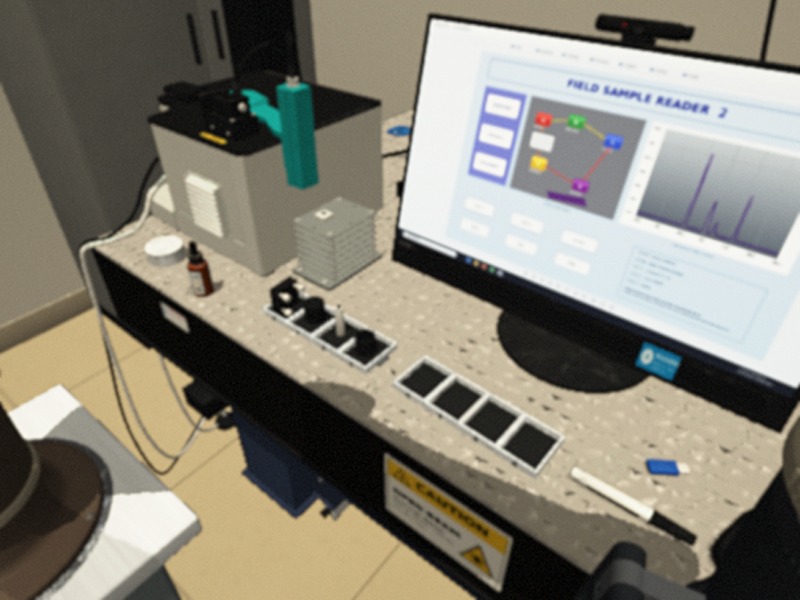

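View pics/top0.png

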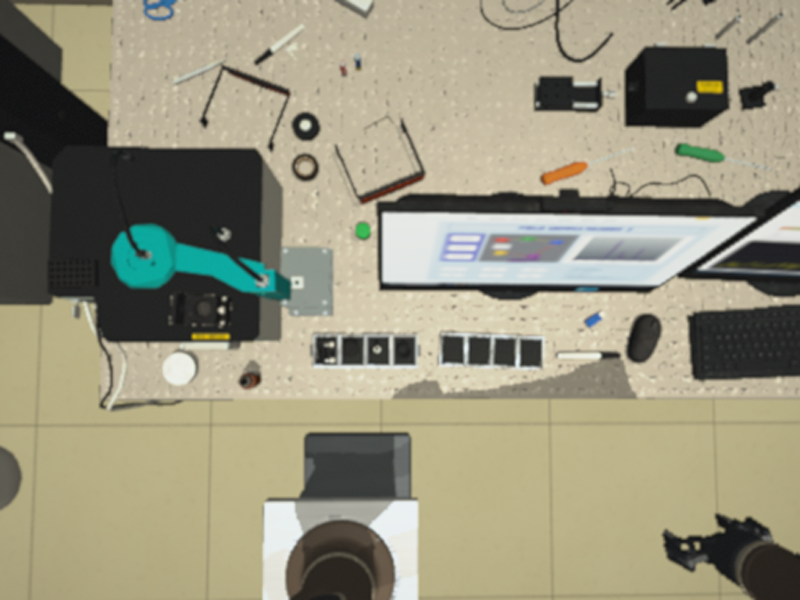

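The top view shows the loading rack at about (312–418, 333–367) and the target rack to its right at (440–543). The mirror mount is leftmost and the post is third. I'll enlarge both.

```bash
python3 - <<'E'
import cv2,numpy as np
t=cv2.imread("pics/top0raw.png")[205:243,192:356]; s=cv2.imread("pics/scene0raw.png")[172:252,162:262]
a=cv2.resize(t,(800,185),interpolation=cv2.INTER_CUBIC); b=cv2.resize(s,(500,400),interpolation=cv2.INTER_CUBIC)
o=np.zeros((600,800,3),np.uint8);o[:185]=a;o[190:590,:500]=b
cv2.imwrite("pics/crop0.png",np.clip(o*1.8,0,255).astype(np.uint8))
E
```

```text
(no output)
```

View pics/crop0.png

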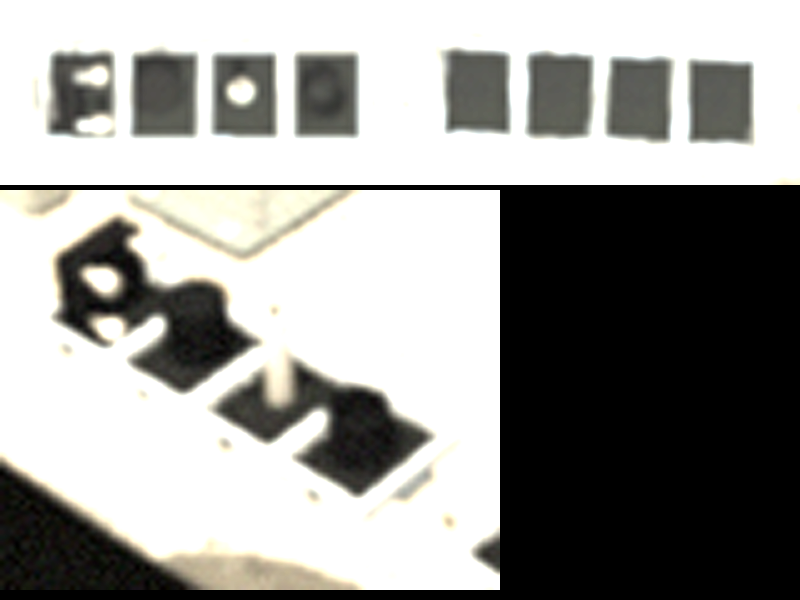

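The enlarged crops show, left to right, the mirror mount (knobs to the right), a wide dark round part, the post, and a stepped dark round part. Next I'll measure the rack poses in the top view.

```bash
cat > h.py <<'E'
import numpy as np,cv2
def ray(c,uv,z):
    f=192/np.tan(np.radians(c['fovy']/2)); R=np.array(c['R']);t=np.array(c['t'])
    uv=np.atleast_2d(uv).astype(float)
    d=np.c_[(uv[:,0]-c['cx'])/f,(uv[:,1]-c['cy'])/f,np.ones(len(uv))]@R
    o=-R.T@t
    return o+d*((z-o[2])/d[:,2])[:,None]
def proj(c,X):
    f=192/np.tan(np.radians(c['fovy']/2)); p=np.atleast_2d(X)@np.array(c['R']).T+np.array(c['t'])
    return np.c_[p[:,0]/p[:,2]*f+c['cx'],p[:,1]/p[:,2]*f+c['cy']]
E
python3 - <<'E'
from rig import *
from h import *
c=calibration("top"); g=cv2.cvtColor(cv2.imread("pics/top0raw.png"),cv2.COLOR_BGR2GRAY)
x0,y0=192,205; k=800/164
P=np.array([(82,94),(164,94),(245,95),(326,95),(478,91),(560,94),(639,98),(720,102)])/k+[x0,y0]
W=ray(c,P,.009);print(W.round(4)); 
print(np.degrees(np.arctan2(*(W[3]-W[0])[:2])),np.degrees(np.arctan2(*(W[7]-W[4])[:2])))
Q=np.array([(95,75),(100,125),(160,85),(242,90),(324,90)])/k+[x0,y0]
print(ray(c,Q,.035).round(4)); print(ray(c,[(160,242)],.0).round(3))
print(calibration("wrist"))
E
```

```text
[[ 0.4571  0.031   0.009 ]
 [ 0.4572 -0.0238  0.009 ]
 [ 0.4566 -0.0781  0.009 ]
 [ 0.4566 -0.1326  0.009 ]
 [ 0.4594 -0.2353  0.009 ]
 [ 0.4575 -0.2909  0.009 ]
 [ 0.4548 -0.3446  0.009 ]
 [ 0.4522 -0.3999  0.009 ]]
-179.82744235096104 -177.47814679391618
[[ 0.47    0.02    0.035 ]
 [ 0.4373  0.0164  0.035 ]
 [ 0.4635 -0.0226  0.035 ]
 [ 0.4603 -0.0764  0.035 ]
 [ 0.4603 -0.1303  0.035 ]]
[[0.399 0.191 0.   ]]
{'fovy': 71.80212900819491, 'cx': 261.5659127939096, 'cy': 192.8824668702754, 'R': array([[ 0.27585294, -0.96119822, -0.00176934],
       [-0.92471109, -0.26588302,  0.27242543],
       [-0.26232528, -0.07351322, -0.96217527]]), 't': array([-0.62416962, -0.03654612,  0.37903817])}
```

Call:
arm_command(series=[{"xyz": [0.056, 0.025, 0.01], "rotation": [0, 0, 0.13], "claw": 1}, {"xyz": [0.052, 0.035, 0.01], "rotation": [0, 0, 0.13], "claw": 1}, {"xyz": [0.045, 0.04, 0.0], "rotation": [0, 0, 0.13], "claw": 1}, {"xyz": [0.04, 0.045, 0.0], "rotation": [0, 0, 0.13], "claw": 1}, {"xyz": [0.03, 0.05, 0.0], "rotation": [0, 0, 0.13], "claw": 1}, {"xyz": [0.02, 0.055, 0.0], "rotation": [0, 0, 0.13], "claw": 1}, {"xyz": [0.015, 0.055, 0.0], "rotation": [0, 0, 0.13], "claw": 1}, {"xyz": [0.01, 0.055, 0.0], "rotation": [0, 0, 0.13], "claw": 1}])

```text
clock: 1.1
tool_pos: [0.4395, -0.2393, 0.2239]
tool_rot: [0.789, 0.615, 0.0, -0.0]
contact_force: [0.8, 0.1, -0.9]
opening: 0.0852
finger_force: 0.0
```

Call:
arm_command(series=[{"xyz": [0.0, 0.06, 0.0], "rotation": [0, 0, 0.13], "claw": 1}, {"xyz": [0.0, 0.06, 0.0], "rotation": [0, 0, 0.12], "claw": 1}, {"xyz": [0, 0, 0], "rotation": [0, 0, 0], "claw": 1}, {"xyz": [0, 0, 0], "rotation": [0, 0, 0], "claw": 1}])

```text
clock: 1.6
tool_pos: [0.4391, -0.1219, 0.2241]
tool_rot: [0.708, 0.706, -0.0, 0.0]
contact_force: [0.2, -0.2, -0.0]
opening: 0.0851
finger_force: 0.0
```

```bash
python3 - <<'E'
from rig import *
import cv2,pickle
c=calibration("wrist"); im=grab_frame("wrist"); pickle.dump(c,open("w1.pkl","wb"))
cv2.imwrite("pics/w1raw.png",im[:,:,::-1]); cv2.imwrite("pics/w1.png",cv2.resize(im[:,:,::-1],(800,600),interpolation=cv2.INTER_CUBIC))
im=grab_frame("scene"); cv2.imwrite("pics/s1.png",cv2.resize(im[:,:,::-1],(800,600),interpolation=cv2.INTER_CUBIC))
s=state();print(s['tool_pos'],s['tool_rot'],s['q'],s['clock'])
E
```

```text
[ 0.43900605 -0.1227788   0.22394014] [ 7.08746121e-01  7.05463598e-01 -1.89066123e-04 -1.12174878e-04] [ 0.64742772  0.14064568 -0.52649308  1.93193259  0.07973201  1.08957634
  0.08359773] 1.7
```

View pics/w1.png

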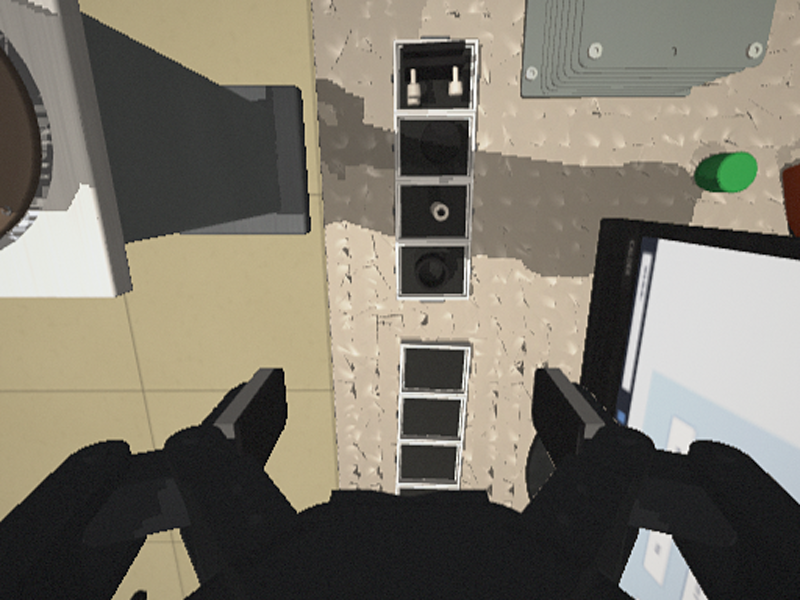

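View pics/s1.png

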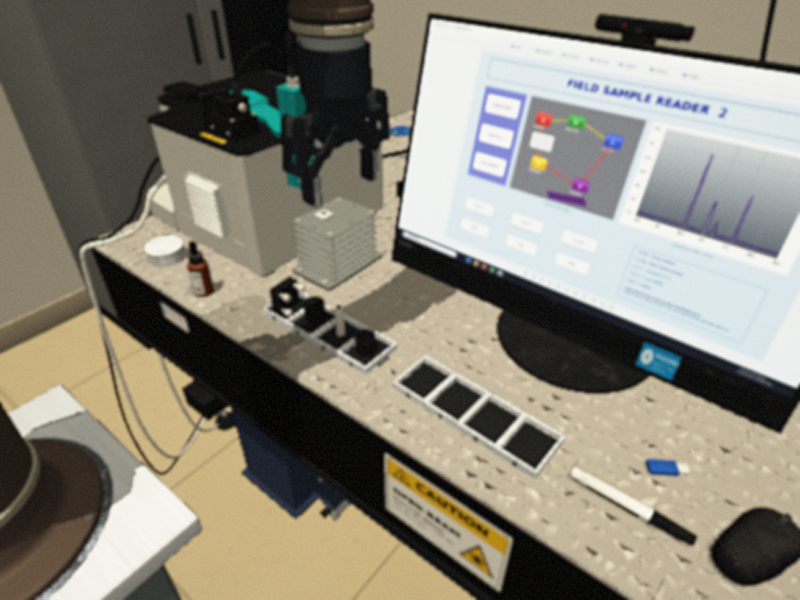

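The wrist picture shows the loading rack at (396–478, 40–300), the target rack below it at (400–468, 343–495), and no camera body on the gripper. I'll enlarge the rack with a brighter exposure.

```bash
python3 - <<'E'
import cv2,numpy as np
a=cv2.imread("pics/w1raw.png")
g=lambda i:(255*(i/255.)**.45).astype(np.uint8)
p=g(cv2.resize(a[18:118,244:314],None,fx=6,fy=6,interpolation=cv2.INTER_CUBIC))
q=g(cv2.resize(a[112:200,244:314],None,fx=5,fy=5,interpolation=cv2.INTER_CUBIC))
o=np.zeros((600,780,3),np.uint8);o[:600,:420]=p;o[:440,425:775]=q
cv2.imwrite("pics/c1.png",o)
E
```

```text
(no output)
```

View pics/c1.png

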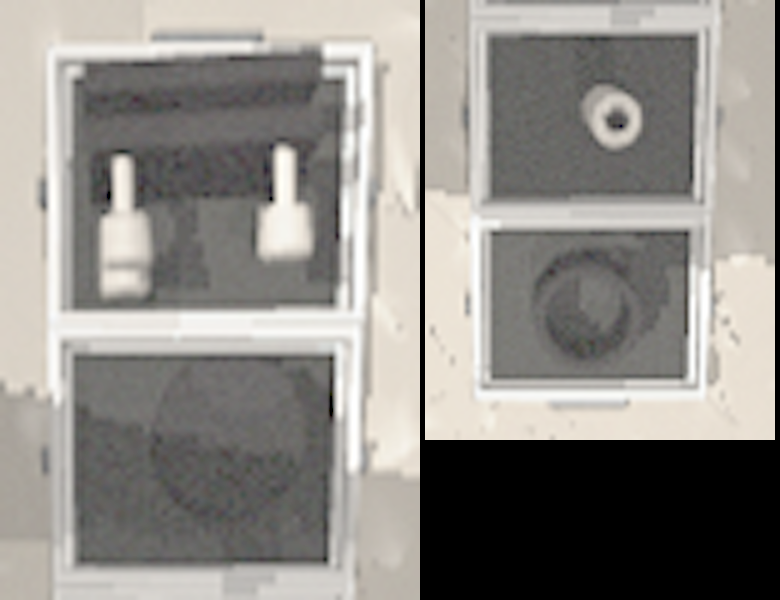

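```bash
python3 - <<'E'
import pickle
from h import *
c=pickle.load(open("w1.pkl","rb"))
L=lambda *p:np.array([(244+u/6-.4,18+v/6-.4) for u,v in p]); R=lambda *p:np.array([(244+(u-425)/5-.4,112+v/5-.4) for u,v in p])
f=lambda n,P,z:print(n,ray(c,P,z)[:,:2].round(4).tolist())
f("mount top corners",L((82,70),(322,50)),.051)
f("mount line2",L((88,110),(318,95)),.051)
f("mount bands front",L((92,148),(318,122)),.051)
f("cap L,R,T,B,c",L((152,438),(318,438),(235,355),(235,522),(234,438)),.040)
f("post",R((616,118)),.058); f("post ring",R((613,118)),.052)
f("tube L R T B",R((532,305),(637,305),(585,248),(585,362)),.035)
# pockets inner corners tops (outer ring of wall tops)
f("loading outer tops",L((50,45),(372,45))  ,.012)
f("loading bottom",R((475,398),(708,398)),.012)
# target outer: from 800 px view
T=np.array([(402,343),(469,341),(399,495),(460,495)])*.64-.2
f("target",T,.012)
E
```

```text
mount top corners [[0.4339, 0.0445], [0.4796, 0.0478]]
mount line2 [[0.435, 0.0377], [0.4791, 0.0402]]
mount bands front [[0.4358, 0.0312], [0.4792, 0.0356]]
cap L,R,T,B,c [[0.4479, -0.0203], [0.4825, -0.0204], [0.4649, -0.0043], [0.4656, -0.037], [0.465, -0.0203]]
post [[0.4637, -0.0738]]
post ring [[0.4634, -0.0742]]
tube L R T B [[0.4432, -0.1256], [0.4721, -0.1257], [0.4576, -0.1099], [0.458, -0.1418]]
loading outer tops [[0.4266, 0.0603], [0.4947, 0.0601]]
loading bottom [[0.4265, -0.1585], [0.4961, -0.1586]]
target [[0.4314, -0.2035], [0.4974, -0.2015], [0.4269, -0.3828], [0.4942, -0.3829]]
```

Call:
arm_command(series=[{"xyz": [0.01, -0.05, 0.0], "rotation": [0, 0, 0], "claw": 1}, {"xyz": [0.008, -0.05, 0.0], "rotation": [0, 0, 0], "claw": 1}, {"xyz": [0, 0, 0], "rotation": [0, 0, 0], "claw": 1}, {"xyz": [0, 0, 0], "rotation": [0, 0, 0], "claw": 1}])

```text
clock: 2.2
tool_pos: [0.4567, -0.2219, 0.2236]
tool_rot: [0.709, 0.706, 0.0, -0.001]
contact_force: [-0.7, 0.2, 0.6]
opening: 0.0856
finger_force: 0.0
```

```bash
python3 - <<'E'
from rig import *
import cv2,pickle
c=calibration("wrist"); im=grab_frame("wrist"); pickle.dump(c,open("w2.pkl","wb"))
a=im[:,:,::-1];cv2.imwrite("pics/w2raw.png",a); cv2.imwrite("pics/w2.png",cv2.resize(a[120:330,200:340],None,fx=2.8,fy=2.8,interpolation=cv2.INTER_CUBIC))
s=state();print(s['tool_pos'],s['tool_rot'],s['q'],s['clock'])
E
```

```text
[ 0.4568801  -0.22118211  0.22383439] [ 7.08026880e-01  7.06185337e-01  5.47883582e-05 -4.52738135e-04] [ 0.74226623  0.22889025 -0.45437213  1.82600992  0.11069489  1.1124202
  0.2464091 ] 2.25
```

View pics/w2.png

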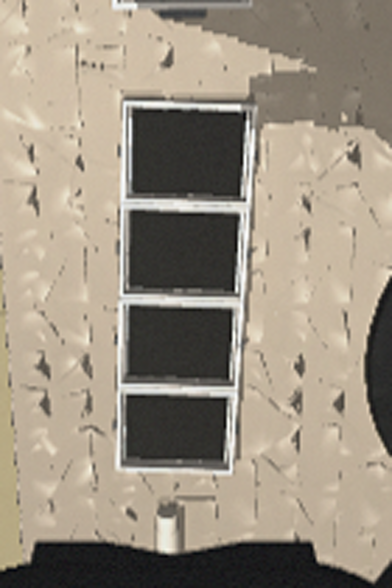

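The target rack's outer corners are at (124,101), (256,102), (116,470) and (233,472) in this crop.

```bash
python3 - <<'E'
import pickle
from h import *
c=pickle.load(open("w2.pkl","rb"))
P=np.array([(124,101),(255,102),(116,470),(233,472)])/2.8+[200,120]-.3
W=ray(c,P,.012);print(W.round(4))
ctr=W.mean(0);d=(W[0]+W[1]-W[2]-W[3])[:2];L=np.linalg.norm(d)/2;th=np.arctan2(-d[0],d[1]);print(ctr,L,np.degrees(th))
F=np.array([(188,152),(182,252),(178,342),(174,430)])/2.8+[200,120]-.3
print(ray(c,F,.007).round(4))
for y in(.0825,.0275,-.0275,-.0825): print((ctr[:2]+y*np.array([-np.sin(th),np.cos(th)])).round(4))
E
```

```text
[[ 0.4308 -0.2051  0.012 ]
 [ 0.4981 -0.2058  0.012 ]
 [ 0.4213 -0.424   0.012 ]
 [ 0.4908 -0.4255  0.012 ]]
[ 0.4602422  -0.31510442  0.012     ] 0.2194180985230667 -2.189076326305055
[[ 0.4638 -0.2329  0.007 ]
 [ 0.4606 -0.289   0.007 ]
 [ 0.4583 -0.3433  0.007 ]
 [ 0.4558 -0.4003  0.007 ]]
[ 0.4634 -0.2327]
[ 0.4613 -0.2876]
[ 0.4592 -0.3426]
[ 0.4571 -0.3975]
```

Call:
arm_command(series=[{"xyz": [0.001, 0.048, -0.03], "rotation": [0, 0, 0], "claw": 0.85}, {"xyz": [0.0, 0.048, -0.04], "rotation": [0, 0, 0], "claw": 0.85}, {"xyz": [0, 0, -0.05], "rotation": [0, 0, 0], "claw": 0.85}, {"xyz": [0, 0, -0.04], "rotation": [0, 0, 0], "claw": 0.85}, {"xyz": [0, 0, -0.03], "rotation": [0, 0, 0], "claw": 0.85}, {"xyz": [0, 0, -0.018], "rotation": [0, 0, 0], "claw": 0.85}, {"xyz": [0, 0, 0], "rotation": [0, 0, 0], "claw": 0.85}, {"xyz": [0, 0, 0], "rotation": [0, 0, 0], "claw": 0.85}])

```text
clock: 3.25
tool_pos: [0.4587, -0.125, 0.017]
tool_rot: [0.708, 0.707, 0.0, 0.0]
contact_force: [-0.1, 0.1, -0.4]
opening: 0.073
finger_force: 0.0
```

Call:
arm_command(series=[{"xyz": [0, 0, -0.001], "rotation": [0, 0, 0], "claw": 0.35}, {"xyz": [0, 0, 0], "rotation": [0, 0, 0], "claw": 0.2}, {"xyz": [0, 0, 0], "rotation": [0, 0, 0], "claw": 0.2}, {"xyz": [0, 0, 0], "rotation": [0, 0, 0], "claw": 0.2}, {"xyz": [0, 0, 0], "rotation": [0, 0, 0], "claw": 0.2}, {"xyz": [0, 0, 0], "rotation": [0, 0, 0], "claw": 0.2}], force=30)

```text
clock: 4.0
tool_pos: [0.4582, -0.1254, 0.0151]
tool_rot: [0.708, 0.706, 0.0, -0.0]
contact_force: [0.2, -0.6, -0.7]
opening: 0.0172
finger_force: 0.0
```

The fingers closed without holding anything, so I'll look.

```bash
python3 - <<'E'
from rig import *
import cv2,pickle,numpy as np
c=calibration("wrist"); im=grab_frame("wrist"); pickle.dump(c,open("w3.pkl","wb"))
a=im[:,:,::-1];cv2.imwrite("pics/w3.png",cv2.resize((255*(a/255.)**.5).astype(np.uint8),(800,600),interpolation=cv2.INTER_CUBIC))
print(state()['tool_pos'],state()['opening'])
E
```

```text
[ 0.45816939 -0.12539621  0.015105  ] 0.01709827591710954
```

View pics/w3.png

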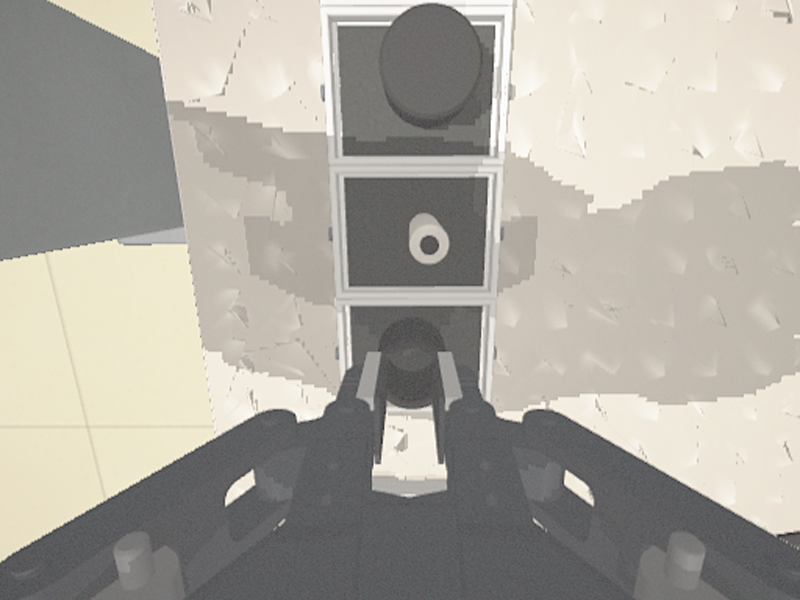

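```bash
python3 - <<'E'
import pickle
from h import *
c=pickle.load(open("w3.pkl","rb"))
for n,X in dict(tcp=(.458,-.1254,.015),tiplow=(.458,-.1144,.016),tubetop=(.458,-.1257,.035),tubefar=(.458,-.1107,.035),tubenear=(.458,-.1407,.035),tubeL=(.443,-.1257,.035),tubeR=(.473,-.1257,.035),
  fl=(.4495,-.1144,.017),fh=(.4495,-.1144,.035),post=(.4637,-.074,.058),cap=(.465,-.0204,.04),tubebot=(.458,-.1257,.005)).items(): print(n,proj(c,X)[0].round()/.64)
print(ray(c,np.array([(412,318),(375,365),(448,365)])*.64,.035))
E
```

```text
tcp [409.375 346.875]
tiplow [409.375  323.4375]
tubetop [409.375  367.1875]
tubefar [409.375 331.25 ]
tubenear [409.375 400.   ]
tubeL [370.3125 367.1875]
tubeR [446.875  367.1875]
fl [389.0625 325.    ]
fh [387.5    339.0625]
post [428.125 243.75 ]
cap [431.25    64.0625]
tubebot [409.375  339.0625]
[[ 0.45910525 -0.10561097  0.035     ]
 [ 0.44456064 -0.12503286  0.035     ]
 [ 0.47328585 -0.12506108  0.035     ]]
```

```bash
python3 - <<'E'
from rig import *
from h import *
c=calibration("scene")
for dz in (0,.013,.03,.045): print(dz,[(proj(c,(.439+s*.05,-.1228,.224+dz))[0]/.64).round().tolist() for s in(-1,1)])
im=grab_frame("scene")[:,:,::-1]
cv2.imwrite("pics/s3.png",cv2.resize((255*(im[90:250,150:290]/255.)**.6).astype(np.uint8),None,fx=3.7,fy=3.7,interpolation=cv2.INTER_CUBIC))
for z in (.015,.03,.05):print(z,(proj(c,(.458,-.125,z))[0]-[150,90])*3.7)
print((proj(c,(.458,-.125,.035))[0]-[150,90])*3.7)
E
```

```text
0 [[314.0, 238.0], [371.0, 206.0]]
0.013 [[313.0, 228.0], [371.0, 197.0]]
0.03 [[312.0, 215.0], [370.0, 185.0]]
0.045 [[311.0, 202.0], [370.0, 173.0]]
0.015 [301.66721209 479.51726142]
0.03 [300.81300809 461.10973156]
0.05 [299.64323982 435.90200093]
[300.5239197  454.88006845]
```

View pics/s3.png

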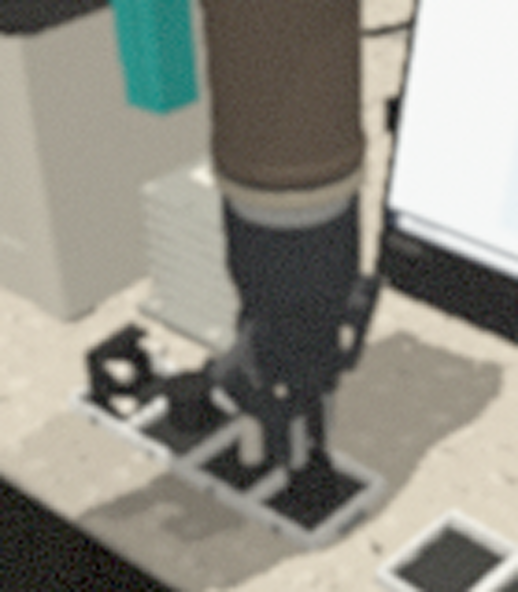

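Scene geometry and the wrist view agree that the real fingertips sit about 28 mm (shut) to 40 mm (open) above the stated TCP, so the fingers closed above the tube. I'll reopen and lower in steps, watching the force.

Call:
arm_command(series=[{"xyz": [0, 0, 0], "rotation": [0, 0, 0], "claw": 0.8}, {"xyz": [0, 0, 0], "rotation": [0, 0, 0], "claw": 0.8}, {"xyz": [0, 0, 0], "rotation": [0, 0, 0], "claw": 0.8}, {"xyz": [0, 0, 0], "rotation": [0, 0, 0], "claw": 0.8}, {"xyz": [0, 0, -0.004], "rotation": [0, 0, 0], "claw": 0.8}, {"xyz": [0, 0, -0.004], "rotation": [0, 0, 0], "claw": 0.8}])

```text
clock: 4.85
tool_pos: [0.4581, -0.1254, 0.0068]
tool_rot: [0.708, 0.706, -0.0, -0.0]
contact_force: [-0.6, 0.5, 0.2]
opening: 0.0688
finger_force: 0.0
```

Call:
arm_command(series=[{"xyz": [0, 0, -0.003], "rotation": [0, 0, 0], "claw": 0.8}, {"xyz": [0, 0, -0.003], "rotation": [0, 0, 0], "claw": 0.8}, {"xyz": [0, 0, 0], "rotation": [0, 0, 0], "claw": 0.8}])

```text
clock: 5.22
tool_pos: [0.458, -0.1253, 0.0009]
tool_rot: [0.708, 0.706, -0.0, -0.0]
contact_force: [-0.1, 1.0, -0.3]
opening: 0.0678
finger_force: 0.0
```

Call:
arm_command(series=[{"xyz": [0, 0, -0.003], "rotation": [0, 0, 0], "claw": 0.8}, {"xyz": [0, 0, -0.004], "rotation": [0, 0, 0], "claw": 0.8}, {"xyz": [0, 0, 0], "rotation": [0, 0, 0], "claw": 0.5}, {"xyz": [0, 0, 0], "rotation": [0, 0, 0], "claw": 0.2}, {"xyz": [0, 0, 0], "rotation": [0, 0, 0], "claw": 0.2}, {"xyz": [0, 0, 0], "rotation": [0, 0, 0], "claw": 0.2}, {"xyz": [0, 0, 0], "rotation": [0, 0, 0], "claw": 0.2}], force=20)

```text
clock: 6.1
tool_pos: [0.4582, -0.1254, -0.0057]
tool_rot: [0.708, 0.706, 0.0, 0.0]
contact_force: [-0.4, 0.4, 2.9]
opening: 0.0286
finger_force: 20.0
```

The tube is gripped, but shallowly. I'll regrip 8 mm lower.

Call:
arm_command(series=[{"xyz": [0, 0, 0], "rotation": [0, 0, 0], "claw": 0.55}, {"xyz": [0, 0, 0], "rotation": [0, 0, 0], "claw": 0.55}, {"xyz": [0, 0, -0.004], "rotation": [0, 0, 0], "claw": 0.55}, {"xyz": [0, 0, -0.004], "rotation": [0, 0, 0], "claw": 0.55}, {"xyz": [0, 0, 0], "rotation": [0, 0, 0], "claw": 0.2}, {"xyz": [0, 0, 0], "rotation": [0, 0, 0], "claw": 0.2}, {"xyz": [0, 0, 0], "rotation": [0, 0, 0], "claw": 0.2}, {"xyz": [0, 0, 0], "rotation": [0, 0, 0], "claw": 0.2}], force=25)

```text
clock: 7.1
tool_pos: [0.4583, -0.1254, -0.0138]
tool_rot: [0.708, 0.706, 0.0, 0.0]
contact_force: [0.5, 0.1, 0.3]
opening: 0.0289
finger_force: 24.7
```

Call:
arm_command(series=[{"xyz": [0, 0, 0.02], "rotation": [0, 0, 0], "claw": 0.2}, {"xyz": [0, 0, 0.03], "rotation": [0, 0, 0], "claw": 0.2}, {"xyz": [0.002, -0.04, 0], "rotation": [0, 0, 0], "claw": 0.2}, {"xyz": [0.003, -0.04, 0], "rotation": [0, 0, -0.038], "claw": 0.2}, {"xyz": [0, -0.027, 0], "rotation": [0, 0, 0], "claw": 0.2}, {"xyz": [0, 0, -0.02], "rotation": [0, 0, 0], "claw": 0.2}, {"xyz": [0, 0, 0], "rotation": [0, 0, 0], "claw": 0.2}])

```text
clock: 7.98
tool_pos: [0.462, -0.2322, 0.0151]
tool_rot: [0.721, 0.693, -0.0, -0.001]
contact_force: [0.2, 0.3, -0.6]
opening: 0.0289
finger_force: 24.8
```

Call:
arm_command(series=[{"xyz": [0, 0, -0.018], "rotation": [0, 0, 0], "claw": 0.2}, {"xyz": [0, 0, -0.006], "rotation": [0, 0, 0], "claw": 0.2}, {"xyz": [0, 0, -0.004], "rotation": [0, 0, 0], "claw": 0.2}, {"xyz": [0, 0, 0], "rotation": [0, 0, 0], "claw": 0.2}, {"xyz": [0, 0, 0], "rotation": [0, 0, 0], "claw": 0.5}, {"xyz": [0, 0, 0], "rotation": [0, 0, 0], "claw": 0.55}, {"xyz": [0, 0, 0.02], "rotation": [0, 0, 0], "claw": 0.55}, {"xyz": [0, 0, 0.04], "rotation": [0, 0, 0], "claw": 0.55}])

```text
clock: 8.98
tool_pos: [0.4621, -0.2319, 0.0478]
tool_rot: [0.721, 0.693, -0.0, -0.001]
contact_force: [-0.3, 0.2, 0.4]
opening: 0.0472
finger_force: 0.0
```

Call:
arm_command(series=[{"xyz": [0, 0.01, 0.03], "rotation": [0, 0, 0], "claw": 0.55}, {"xyz": [0, 0.05, 0], "rotation": [0, 0, 0.038], "claw": 0.55}, {"xyz": [0.0015, 0.05, 0], "rotation": [0, 0, 0], "claw": 0.55}, {"xyz": [0, 0.048, 0], "rotation": [0, 0, 0], "claw": 0.55}, {"xyz": [0, 0, -0.03], "rotation": [0, 0, 0], "claw": 0.55}, {"xyz": [0, 0, -0.03], "rotation": [0, 0, 0], "claw": 0.55}, {"xyz": [0, 0, -0.02], "rotation": [0, 0, 0], "claw": 0.55}, {"xyz": [0, 0, -0.009], "rotation": [0, 0, 0], "claw": 0.55}])

```text
clock: 9.98
tool_pos: [0.4642, -0.0743, -0.0116]
tool_rot: [0.708, 0.706, -0.0, -0.0]
contact_force: [-0.9, 0.4, -0.5]
opening: 0.0472
finger_force: 0.0
```

Call:
arm_command(series=[{"xyz": [0, 0, 0], "rotation": [0, 0, 0], "claw": 0.2}, {"xyz": [0, 0, 0], "rotation": [0, 0, 0], "claw": 0.05}, {"xyz": [0, 0, 0], "rotation": [0, 0, 0], "claw": 0.05}, {"xyz": [0, 0, 0], "rotation": [0, 0, 0], "claw": 0.05}, {"xyz": [0, 0, 0], "rotation": [0, 0, 0], "claw": 0.05}])

```text
clock: 10.6
tool_pos: [0.4654, -0.0745, -0.0101]
tool_rot: [0.708, 0.706, 0.0, 0.001]
contact_force: [-0.8, -0.4, 6.3]
opening: 0.0115
finger_force: 25.6
```

Call:
arm_command(series=[{"xyz": [0, 0, 0.02], "rotation": [0, 0, 0], "claw": 0.05}, {"xyz": [0, 0, 0.045], "rotation": [0, 0, 0], "claw": 0.05}, {"xyz": [-0.001, -0.05, 0], "rotation": [0, 0, 0], "claw": 0.05}, {"xyz": [-0.001, -0.055, 0], "rotation": [0, 0, -0.038], "claw": 0.05}, {"xyz": [-0.001, -0.055, 0], "rotation": [0, 0, 0], "claw": 0.05}, {"xyz": [0, -0.054, 0], "rotation": [0, 0, 0], "claw": 0.05}, {"xyz": [0, 0, -0.025], "rotation": [0, 0, 0], "claw": 0.05}, {"xyz": [0, 0, 0], "rotation": [0, 0, 0], "claw": 0.05}])

```text
clock: 11.6
tool_pos: [0.4599, -0.288, 0.0276]
tool_rot: [0.721, 0.692, -0.0, -0.002]
contact_force: [-0.4, 0.6, -0.7]
opening: 0.0121
finger_force: 25.0
```

Call:
arm_command(series=[{"xyz": [0, 0, -0.025], "rotation": [0, 0, 0], "claw": 0.05}, {"xyz": [0, 0, -0.009], "rotation": [0, 0, 0], "claw": 0.05}, {"xyz": [0, 0, -0.005], "rotation": [0, 0, 0], "claw": 0.05}, {"xyz": [0, 0, 0], "rotation": [0, 0, 0], "claw": 0.05}, {"xyz": [0, 0, 0], "rotation": [0, 0, 0], "claw": 0.05}])

```text
clock: 12.22
tool_pos: [0.4621, -0.2885, -0.0092]
tool_rot: [0.721, 0.693, 0.0, 0.0]
contact_force: [0.2, 0.8, -0.2]
opening: 0.012
finger_force: 25.1
```

Call:
arm_command(series=[{"xyz": [0, 0, 0], "rotation": [0, 0, 0], "claw": 0.2}, {"xyz": [0, 0, 0], "rotation": [0, 0, 0], "claw": 0.4}, {"xyz": [0, 0, 0], "rotation": [0, 0, 0], "claw": 0.4}, {"xyz": [0, 0, 0.03], "rotation": [0, 0, 0], "claw": 0.5}, {"xyz": [0, 0, 0.05], "rotation": [0, 0, 0], "claw": 0.6}])

```text
clock: 12.85
tool_pos: [0.4604, -0.2877, 0.0696]
tool_rot: [0.721, 0.693, -0.0, -0.002]
contact_force: [0.1, -0.6, 0.3]
opening: 0.0517
finger_force: 0.0
```

Call:
arm_command(series=[{"xyz": [0.001, 0.055, 0], "rotation": [0, 0, 0.038], "claw": 0.65}, {"xyz": [0.001, 0.055, 0], "rotation": [0, 0, 0], "claw": 0.65}, {"xyz": [0.001, 0.055, 0], "rotation": [0, 0, 0], "claw": 0.65}, {"xyz": [0.001, 0.055, 0], "rotation": [0, 0, 0], "claw": 0.65}, {"xyz": [0, 0.0475, 0], "rotation": [0, 0, 0], "claw": 0.65}, {"xyz": [0, 0, -0.03], "rotation": [0, 0, 0], "claw": 0.65}, {"xyz": [0, 0, -0.02], "rotation": [0, 0, 0], "claw": 0.65}, {"xyz": [0, 0, 0], "rotation": [0, 0, 0], "claw": 0.65}])

```text
clock: 13.85
tool_pos: [0.4646, -0.0207, 0.0192]
tool_rot: [0.708, 0.707, -0.001, -0.001]
contact_force: [0.3, 0.1, -0.1]
opening: 0.0554
finger_force: 0.0
```

Call:
arm_command(series=[{"xyz": [0, 0, -0.02], "rotation": [0, 0, 0], "claw": 0.65}, {"xyz": [0, 0, -0.012], "rotation": [0, 0, 0], "claw": 0.65}, {"xyz": [0, 0, 0], "rotation": [0, 0, 0], "claw": 0.3}, {"xyz": [0, 0, 0], "rotation": [0, 0, 0], "claw": 0.2}, {"xyz": [0, 0, 0], "rotation": [0, 0, 0], "claw": 0.2}, {"xyz": [0, 0, 0], "rotation": [0, 0, 0], "claw": 0.2}, {"xyz": [0, 0, 0], "rotation": [0, 0, 0], "claw": 0.2}])

```text
clock: 14.72
tool_pos: [0.4659, -0.021, -0.0116]
tool_rot: [0.708, 0.706, 0.0, 0.0]
contact_force: [-0.7, -0.8, 2.6]
opening: 0.032
finger_force: 25.0
```

Call:
arm_command(series=[{"xyz": [0, 0, 0.02], "rotation": [0, 0, 0], "claw": 0.2}, {"xyz": [0, 0, 0.05], "rotation": [0, 0, 0], "claw": 0.2}, {"xyz": [-0.001, -0.055, 0.02], "rotation": [0, 0, 0], "claw": 0.2}, {"xyz": [-0.001, -0.055, 0], "rotation": [0, 0, 0], "claw": 0.2}, {"xyz": [-0.001, -0.055, 0], "rotation": [0, 0, -0.038], "claw": 0.2}, {"xyz": [-0.001, -0.055, 0], "rotation": [0, 0, 0], "claw": 0.2}, {"xyz": [-0.001, -0.055, 0], "rotation": [0, 0, 0], "claw": 0.2}, {"xyz": [-0.001, -0.047, 0], "rotation": [0, 0, 0], "claw": 0.2}])

```text
clock: 15.72
tool_pos: [0.4591, -0.3452, 0.0781]
tool_rot: [0.721, 0.692, -0.0, 0.0]
contact_force: [0.2, 0.1, -0.2]
opening: 0.0317
finger_force: 25.0
```

Call:
arm_command(series=[{"xyz": [0, 0, -0.03], "rotation": [0, 0, 0], "claw": 0.2}, {"xyz": [0, 0, -0.02], "rotation": [0, 0, 0], "claw": 0.2}, {"xyz": [0, 0, 0], "rotation": [0, 0, 0], "claw": 0.2}])

```text
clock: 16.1
tool_pos: [0.4584, -0.3421, 0.0267]
tool_rot: [0.721, 0.693, -0.0, -0.002]
contact_force: [-0.3, -1.0, 0.2]
opening: 0.0319
finger_force: 25.0
```

Call:
arm_command(series=[{"xyz": [0, 0, -0.025], "rotation": [0, 0, 0], "claw": 0.2}, {"xyz": [0, 0, -0.009], "rotation": [0, 0, 0], "claw": 0.2}, {"xyz": [0, 0, -0.005], "rotation": [0, 0, 0], "claw": 0.2}, {"xyz": [0, 0, 0], "rotation": [0, 0, 0], "claw": 0.2}, {"xyz": [0, 0, 0], "rotation": [0, 0, 0], "claw": 0.45}, {"xyz": [0, 0, 0], "rotation": [0, 0, 0], "claw": 0.55}, {"xyz": [0, 0, 0.03], "rotation": [0, 0, 0], "claw": 0.6}, {"xyz": [0, 0, 0.06], "rotation": [0, 0, 0], "claw": 0.7}])

```text
clock: 17.1
tool_pos: [0.4582, -0.342, 0.0783]
tool_rot: [0.721, 0.693, -0.0, -0.002]
contact_force: [0.9, -0.3, 0.0]
opening: 0.0597
finger_force: 0.0
```

Call:
arm_command(series=[{"xyz": [0, 0.055, 0], "rotation": [0, 0, 0.06], "claw": 0.8}, {"xyz": [0, 0.055, 0], "rotation": [0, 0, 0.057], "claw": 0.8}, {"xyz": [0, 0.055, 0], "rotation": [0, 0, 0], "claw": 0.8}, {"xyz": [0, 0.055, 0], "rotation": [0, 0, 0], "claw": 0.8}, {"xyz": [0, 0.055, 0], "rotation": [0, 0, 0], "claw": 0.8}, {"xyz": [0, 0.055, 0], "rotation": [0, 0, 0], "claw": 0.8}, {"xyz": [-0.001, 0.05, 0], "rotation": [0, 0, 0], "claw": 0.8}, {"xyz": [0, 0, 0], "rotation": [0, 0, 0], "claw": 0.8}])

```text
clock: 18.1
tool_pos: [0.4588, 0.0415, 0.0799]
tool_rot: [0.677, 0.736, 0.001, 0.0]
contact_force: [0.6, -0.0, -0.1]
opening: 0.0682
finger_force: 0.0
```

```bash
python3 - <<'E'
from rig import *
from h import *
import pickle
s=state();print(s['tool_pos'],s['tool_rot'],s['q'],s['clock'])
c=calibration("wrist"); im=grab_frame("wrist"); pickle.dump(c,open("w4.pkl","wb"))
a=im[:,:,::-1];cv2.imwrite("pics/w4.png",cv2.resize((255*(a/255.)**.5).astype(np.uint8),(800,600),interpolation=cv2.INTER_CUBIC))
y=np.radians(4.5)
for px,py in((-23,0),(23,0),(-23,16),(23,16)):
  X=np.array([.4575-.0,.030])+[px/1e3*np.cos(y)-py/1e3*np.sin(y),px/1e3*np.sin(y)+py/1e3*np.cos(y)]
  print(px,py,proj(c,(*X,.051))[0].round(1)/.64)
E
```

```text
[0.45881708 0.04148456 0.07988239] [6.76771165e-01 7.36192601e-01 1.11323010e-03 7.58141729e-05] [ 0.30445805  0.35875072 -0.59633273  2.08411988  0.28409934  0.7750703
 -0.38288802] 18.1
-23 0 [360.15625 346.09375]
23 0 [449.6875 346.5625]
-23 16 [359.375   316.40625]
23 16 [450.625   317.03125]
```

View pics/w4.png

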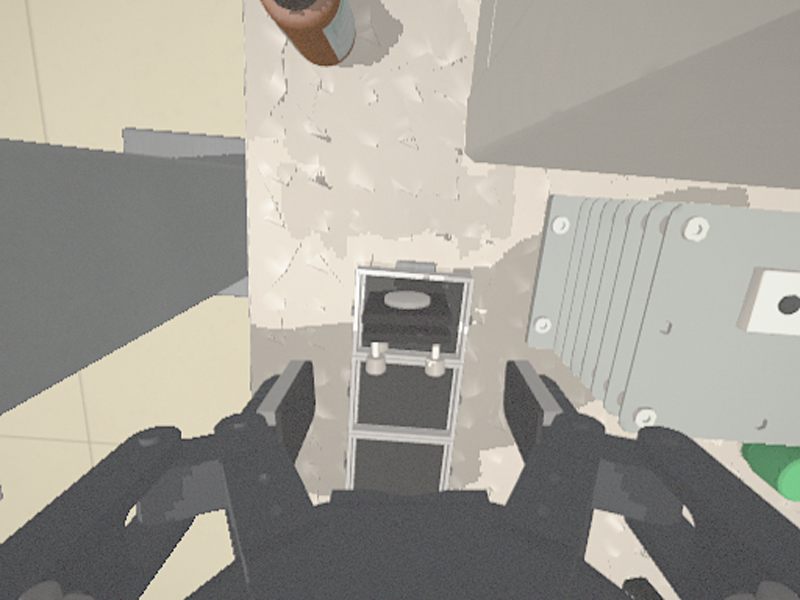

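The mount's plate tops sit where I predicted (cols 362–450, rows 317–346). The grey block's near corner is at (527,347) at its base and (628,430) at its top, so I'll check the clearance.

```bash
python3 - <<'E'
import pickle
from h import *
c=pickle.load(open("w4.pkl","rb"))
b=np.array([(527,347),(550,196)])*.64; t=np.array([(628,430),(672,200)])*.64
print(ray(c,b,0).round(3))
for z in(.04,.06,.07,.08,.1):print(z,ray(c,t,z).round(3).tolist())
E
```

```text
[[0.537 0.016 0.   ]
 [0.536 0.111 0.   ]]
0.04 [[0.59, -0.015, 0.04], [0.583, 0.114, 0.04]]
0.06 [[0.577, -0.003, 0.06], [0.57, 0.113, 0.06]]
0.07 [[0.571, 0.003, 0.07], [0.564, 0.113, 0.07]]
0.08 [[0.564, 0.009, 0.08], [0.558, 0.113, 0.08]]
0.1 [[0.551, 0.021, 0.1], [0.545, 0.113, 0.1]]
```

Call:
arm_command(series=[{"xyz": [-0.001, -0.003, -0.03], "rotation": [0, 0, 0], "claw": 0.7}, {"xyz": [0, 0, -0.025], "rotation": [0, 0, 0], "claw": 0.7}, {"xyz": [0, 0, -0.01], "rotation": [0, 0, 0], "claw": 0.7}, {"xyz": [0, 0, 0], "rotation": [0, 0, 0], "claw": 0.7}])

```text
clock: 18.65
tool_pos: [0.4575, 0.0333, 0.0139]
tool_rot: [0.68, 0.733, -0.0, -0.0]
contact_force: [0.3, 0.0, 1.2]
opening: 0.0598
finger_force: 0.0
```

Call:
arm_command(series=[{"xyz": [0, 0, -0.01], "rotation": [0, 0, 0], "claw": 0.7}, {"xyz": [0, 0, -0.007], "rotation": [0, 0, 0], "claw": 0.7}, {"xyz": [0, 0, -0.004], "rotation": [0, 0, 0], "claw": 0.7}])

```text
clock: 19.02
tool_pos: [0.4576, 0.0341, -0.0072]
tool_rot: [0.679, 0.734, -0.0, -0.0]
contact_force: [-0.3, 0.8, 0.3]
opening: 0.0598
finger_force: 0.0
```

Call:
arm_command(series=[{"xyz": [0, 0.004, -0.003], "rotation": [0, 0, 0], "claw": 0.7}, {"xyz": [0, 0, 0], "rotation": [0, 0, 0], "claw": 0.5}, {"xyz": [0, 0, 0], "rotation": [0, 0, 0], "claw": 0.45}, {"xyz": [0, 0, 0], "rotation": [0, 0, 0], "claw": 0.4}, {"xyz": [0, 0, 0], "rotation": [0, 0, 0], "claw": 0.4}, {"xyz": [0, 0, 0], "rotation": [0, 0, 0], "claw": 0.4}], force=35)

```text
clock: 19.77
tool_pos: [0.4577, 0.0381, -0.0098]
tool_rot: [0.679, 0.734, 0.0, 0.0]
contact_force: [-0.1, 1.3, 0.3]
opening: 0.0455
finger_force: 35.7
```

Call:
arm_command(series=[{"xyz": [0, 0, 0.02], "rotation": [0, 0, 0], "claw": 0.4}, {"xyz": [0, 0, 0.05], "rotation": [0, 0, 0], "claw": 0.4}, {"xyz": [0, -0.0475, 0.02], "rotation": [0, 0, 0], "claw": 0.4}, {"xyz": [0, -0.055, 0], "rotation": [0, 0, -0.03], "claw": 0.4}, {"xyz": [0, -0.055, 0], "rotation": [0, 0, -0.03], "claw": 0.4}, {"xyz": [0, -0.055, 0], "rotation": [0, 0, -0.03], "claw": 0.4}, {"xyz": [0, -0.055, 0], "rotation": [0, 0, -0.027], "claw": 0.4}, {"xyz": [0, -0.055, 0], "rotation": [0, 0, 0], "claw": 0.4}])

```text
clock: 20.78
tool_pos: [0.4573, -0.2863, 0.0802]
tool_rot: [0.721, 0.693, -0.0, 0.0]
contact_force: [1.2, -0.6, -2.1]
opening: 0.0456
finger_force: 36.3
```

Call:
arm_command(series=[{"xyz": [0, -0.055, 0], "rotation": [0, 0, 0], "claw": 0.4}, {"xyz": [0, -0.05, 0], "rotation": [0, 0, 0], "claw": 0.4}, {"xyz": [0, 0, -0.03], "rotation": [0, 0, 0], "claw": 0.4}, {"xyz": [0, 0, -0.02], "rotation": [0, 0, 0], "claw": 0.4}, {"xyz": [0, 0, 0], "rotation": [0, 0, 0], "claw": 0.4}])

```text
clock: 21.4
tool_pos: [0.4567, -0.3876, 0.0283]
tool_rot: [0.721, 0.693, -0.0, -0.002]
contact_force: [0.3, -0.6, -0.9]
opening: 0.0453
finger_force: 36.3
```

Call:
arm_command(series=[{"xyz": [0.0005, -0.002, -0.02], "rotation": [0, 0, 0], "claw": 0.4}, {"xyz": [0, 0, -0.013], "rotation": [0, 0, 0], "claw": 0.4}, {"xyz": [0, 0, -0.005], "rotation": [0, 0, 0], "claw": 0.4}, {"xyz": [0, 0, 0], "rotation": [0, 0, 0], "claw": 0.4}])

```text
clock: 21.9
tool_pos: [0.4581, -0.3911, -0.0082]
tool_rot: [0.721, 0.693, 0.0, -0.0]
contact_force: [-0.2, 0.4, -1.7]
opening: 0.0454
finger_force: 36.3
```

Call:
arm_command(series=[{"xyz": [0, 0, 0], "rotation": [0, 0, 0], "claw": 0.6}, {"xyz": [0, 0, 0], "rotation": [0, 0, 0], "claw": 0.75}, {"xyz": [0, 0, 0], "rotation": [0, 0, 0], "claw": 0.75}, {"xyz": [0, 0, 0.03], "rotation": [0, 0, 0], "claw": 0.75}, {"xyz": [0, 0, 0.06], "rotation": [0, 0, 0], "claw": 0.75}, {"xyz": [0, 0.05, 0.05], "rotation": [0, 0, 0], "claw": 0.75}, {"xyz": [0, 0.05, 0.05], "rotation": [0, 0, 0], "claw": 0.75}, {"xyz": [0, 0.05, 0], "rotation": [0, 0, 0], "claw": 0.75}])

```text
clock: 22.9
tool_pos: [0.4603, -0.2528, 0.1744]
tool_rot: [0.721, 0.693, 0.001, 0.004]
contact_force: [1.3, 0.3, -1.1]
opening: 0.0646
finger_force: 0.0
```

Call:
arm_command(series=[{"xyz": [0, 0.03, 0], "rotation": [0, 0, 0], "claw": 0.75}, {"xyz": [0, 0, 0], "rotation": [0, 0, 0], "claw": 0.75}, {"xyz": [0, 0, 0], "rotation": [0, 0, 0], "claw": 0.75}])

```text
clock: 23.28
tool_pos: [0.4582, -0.224, 0.1707]
tool_rot: [0.721, 0.693, -0.0, 0.0]
contact_force: [-0.4, -0.7, 0.9]
opening: 0.0639
finger_force: 0.0
```

```bash
python3 - <<'E'
from rig import *
from h import *
import pickle
s=state();print(s['tool_pos'],s['clock'])
c=calibration("wrist"); im=grab_frame("wrist"); pickle.dump(c,open("w5.pkl","wb"))
a=(255*(im[:,:,::-1]/255.)**.5).astype(np.uint8)
cv2.imwrite("pics/w5.png",cv2.resize(a[130:330,190:350],None,fx=3,fy=3,interpolation=cv2.INTER_CUBIC))
D=np.array([-np.sin(-.038),np.cos(.038)]);o=np.array([.4602,-.3151])
for n,y,z in(("tube",.0825,.035),("post",.0275,.058),("cap",-.0275,.040),("mount",-.0825,.051)):
  print(n,((proj(c,(*(o+y*D),z))[0]-[190,130])*3).round())
E
```

```text
[ 0.45817465 -0.22396135  0.17073316] 23.275
tube [230. 166.]
post [230. 319.]
cap [229. 419.]
mount [229. 545.]
```

View pics/w5.png

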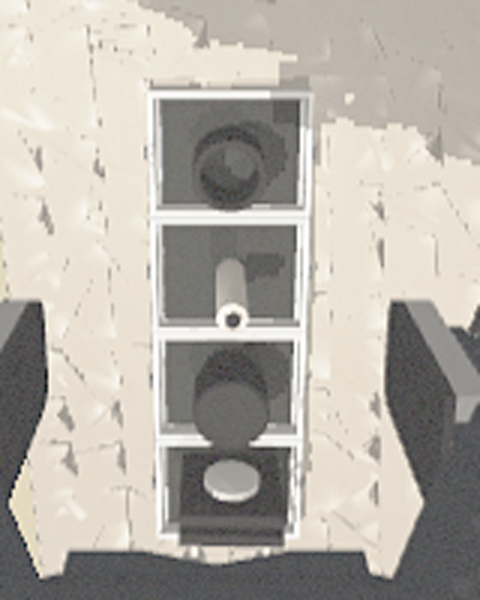

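Tube, post, cap and mount all stand upright within a few pixels of their predicted positions: (229,168), (232,319), (231,413) and (232,530–545).

```bash
python3 -c "
from rig import *
print(hand_in())"
```

```text
the job is handed in; nothing more can be done
None
```

All four parts stand upright in the target rack in reverse order (lens tube, post, cap, mirror mount from left to right), the dropper bottle was left alone, and the job is handed in; the hand-in returned no verdict.

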